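Snap the open lock collar onto the press plunger

ROBOT

A 7-joint arm with a two-finger parallel gripper is mounted at the origin on a cart in front of the work surface, level with it; the furniture and walls round the work are solid. World frame = base frame: x ahead of the robot, y to its left, z up, the work surface at z = 0. Lengths are in m, angles in rad, forces in N, time in s.
With the tool pointing down it reaches from about 0.35 to 0.9 m from the base axis. Payload 7.2 kg.
Tool frame: the origin (TCP) lies at the very end of the fingers, on their centre line; the grasp point (between the pads) lies 19 mm behind it (robot.grip_depth is the distance from the TCP to the grasp point, in m); z points along the fingers, y is the line along which they close (so a half turn about z gives the same grasp; the last joint's range is limited). The gripper opens to 88 mm and grips with 3 to 60 N. Pads are 20 mm wide; open, the fingers measure 115 mm over their backs; the gripper's body (75 mm by 178 mm) begins 61 mm behind the grasp point.
Start: joints at [-1.386, 0.411, -0.013, 1.596, 0.006, 1.134, -0.082], TCP at [0.156, 0.605, 0.223] pointing down, gripper open.
Joint ranges: [-2.95, 2.95], [-0.29, 1.99], [-1.47, 1.44], [0.14, 2.54], [-1.03, 4.17], [0.13, 1.85], [-2.86, 2.86]. Speed limits (rad/s): [2.39, 2.39, 3.01, 3.01, 3.14, 3.14, 3.14].

INTERFACE

Orientations are given as a unit quaternion [x, y, z, w].
In Python, from rig import robot gives the robot as it stands.
- The arm moves only by the tool step_arm, never from a script. Its argument "increments" is a list of rows, each an object of numbers: "dx", "dy", "dz": the shift along the tool's x, y, z in m; "spin": the turn about the tool's z in units of 8 degrees (1.0 is 8 degrees); "claw": the opening in per cent of the stroke, from 0 (shut) to 100 (fully open). In form: [{"dx": .., "dy": .., "dz": .., "spin": .., "claw": ..}, ...]. A call has exactly 10 rows; each row shifts and turns the commanded pose from where the row before left it, along the tool's axes as they then stand; what a row does not reach is not made up. A row lasts 1/10 s, in which the tool goes at most 50 mm and 8.59 degrees, less where a joint would pass 70% of its speed; a pose out of reach is approached as far as the arm can. A call with a gripper value outside its range is refused whole. The fingers move at their own pace and stop on an object; "squeeze" is the grip in N (left out, the last holds). Time passes only in rows, so rows that do not move let the fingers close, or fill a call up. It gives the time, the measured TCP pose, the force, the opening and the grip force at its end, in the units of the state.
- robot.get_state(): the state, without advancing time (a new reading comes with each control period).
- robot.capture(name): name is "scene" or "side" or "wrist"; returns a dict with "frame" (480x640x3 uint8, blue, green, red), "camera_matrix" (3x3 intrinsics, pixels), "D" ([k1, k2, p1, p2, k3] as OpenCV has them; the pictures are not rectified), "position" and "orientation" of the camera in the world; the wrist camera has in their place "hand_eye" (4x4, takes a point from camera to tool coordinates, whose origin is the TCP and whose axes are the flange's). Camera axes: x right, y up, looking along -z (the intrinsics and any distortion apply to the point x, -y, -z); pixel columns grow to the right and rows downward; lengths in m; the calibration is good to about 2 mm. A picture is of the moment at which its call begins: read the wrist's pose just before it. There is no depth.
- robot.hand_in(): hands the job in; it is judged then, once.
The state is a dict: "time": time; "q": joint angles; "joint_vel": joint speeds; "joint_efforts": joint torques, N m; "tool_pos": TCP position; "tool_rot": TCP orientation; "wrist_force": force on the tool from outside, world axes, zero at the start; "moment": the same for the moment, N m; "finger_gap": finger opening in m; "gripper_force": force on a finger pad.
Only numpy, scipy, OpenCV 4.12 (cv2) and the standard library are available. Lean on these libraries where they do the work, as an engineer would, in place of code of your own. Each camera call takes 0.05 s, during which the arm holds its last target. There are 200 camera calls.

TASK

Lock the little sample press: push the flat open collar along the deck, without lifting it off, so that its mouth slides sideways onto the plunger rod and the rod clicks past the two spring lips right home in the slot. The rod is sprung and gives way as you push, so press on gently until it clicks, but do not drive it back to its end stop. Then back off so that plunger and collar spring back, and leave everything round the work where it stands.

Things in the scene. Friction and masses are not known exactly. Their poses are not given: they have to be found in the camera images.
- press: sample press, fixed to the table: white rectangular deck 300 mm long (x, from -160 to +140 mm) and 190 mm wide (y), its top 12 mm above the table. Origin on the table plane; +x points away from the open end of the deck towards the plunger and a low grey spring housing (56 mm wide, 22 mm high, from x = +114 mm). The plunger stands at x = +40, y = 0 mm when at rest.
- rod (a point): axis of the plunger rod at the deck's top (12 mm above the table): upright steel rod 14 mm in diameter, with a black round knob 36 mm across from 22 to 42 mm above the deck, so that the collar can only come on from the side.
- plunger (a joint): how far the plunger (rod and knob) has been pushed back along the press's +x, in m: 0 at rest, end stop at 0.032. It slides on a spring of about 0.42 N/mm that pushes it back to 0, and moves only along that line: push the collar on along the press's +x, else the rod binds in the slot.
- collar: loose open collar: flat aluminium C, 18 mm thick, 90 mm wide (y), about 0.24 kg, slides easily, too wide to grip. Origin on its underside, where the rod's axis stands when fully home; +x points out of the mouth. Straight back edge at x = -55 mm; arms end at x = +33 mm; straight sides at y = +-45 mm from the back to x = +20 mm. Slot 16 mm wide, flat end at x = -7 mm, flaring from x = +20 mm to about 40 mm at the mouth.
- lips (a point): midway between the collar's two spring lips (steel rollers, radius 4 mm, in the slot's sides at collar x = +6, y = +-9 mm), which leave 10 mm and give way outwards. Pushing the rod past them takes about 6 to 12 N at the fingers depending on friction, so the plunger gives way some 13 to 25 mm first; at the click it jumps back about 8 mm and the push force drops by a quarter or more.
- back (a point): middle of the collar's flat back edge, at half its thickness (9 mm above its underside); a push with two fingertips side by side here keeps the collar square to the push
- dropper_1: small white bottle with a green cap, 30 mm across, 62 high, standing on a back corner of the deck. Bystander; origin at the middle of its underside
- tube_rack_1: orange rack of small tubes, 62 x 105 x 42 mm, on the table beside the deck. Bystander; origin at the middle of its underside
- beaker: white beaker, 56 mm across, 69 high, on the table beside the deck. Bystander; origin at the middle of its underside
- tape_roll_1: yellow roll of tape lying flat, 58 mm across, 19 high, beside the deck. Bystander; origin at the middle of its underside
- timer: small white timer, 72 x 62 x 18 mm, lying beside the deck. Bystander; origin at the middle of its underside
- reagent_bottle_4: brown bottle with a white cap, 44 mm across, 85 high, beside the deck. Bystander; origin at the middle of its underside
Things that resemble listed ones, but are neither listed nor needed, are in the scene too. What is shaped like the collar but red is not meant.

How it is judged:
By the outcome, as a careful person would: the job done as asked, in the order asked, and still so for the second after the job is handed in, with the robot touching nothing.
It also fails if it takes over 64 s, if anything falls off the work surface, if the arm or the gripper's body presses on something with over 40 N, if the wrist force passes 120 N, or if a joint passes its speed limit or range.

## Working session

There is one attempt and no reset: what is moved stays moved. The work goes in short steps, Python scripts to look and compute and a tool call to move; the robot and the scene stay as the last step left them, time stands still between calls to the robot, and variables do not carry over. Pictures are saved under pics/ and viewed, at most 10 in all, crops included, and the job is handed in when it is done.

Besides the shell and the picture viewer there is one more tool, called after "Request:" by a JSON object that holds its "fn" and its "kwargs". step_arm: Moves the arm, as the interface text tells. Its arguments: {"type":"object","properties":{"increments":{"type":"array","items":{"type":"object","properties":{"dx":{"type":"number"},"dy":{"type":"number"},"dz":{"type":"number"},"spin":{"type":"number"},"claw":{"type":"number"}}}},"squeeze":{"type":"number"}},"required":["increments"]}

```bash
mkdir -p pics
cat > h.py <<'E'
import numpy as np, cv2
from scipy.spatial.transform import Rotation as R
from rig import robot
def cam(n):
    s=robot.get_state(); c=robot.capture(n)
    if n=="wrist":
        T=np.eye(4);T[:3,:3]=R.from_quat(s["tool_rot"]).as_matrix();T[:3,3]=s["tool_pos"]
        M=T@np.array(c["hand_eye"]); P,Q=M[:3,3],M[:3,:3]
    else: P,Q=np.array(c["position"]),R.from_quat(c["orientation"]).as_matrix()
    d=dict(P=P,Q=Q,K=np.array(c["camera_matrix"]),D=np.array(c["D"]))
    return c["frame"],d
def save(n,tag):
    f,d=cam(n); cv2.imwrite(f"pics/{tag}.png",f); np.savez(f"pics/{tag}.npz",**d); return f,d
def px2w(tag,uv,z):
    d=np.load(f"pics/{tag}.npz")
    u=cv2.undistortPoints(np.array(uv,float).reshape(-1,1,2),d["K"],d["D"]).reshape(-1,2)
    r=np.c_[u[:,0],-u[:,1],-np.ones(len(u))]@d["Q"].T
    z=np.broadcast_to(z,len(u))
    return d["P"]+r*((z-d["P"][2])/r[:,2])[:,None]
def w2px(tag,X):
    d=np.load(f"pics/{tag}.npz")
    c=(np.array(X,float).reshape(-1,3)-d["P"])@d["Q"]; c=c*[1,-1,-1]
    return cv2.projectPoints(c,np.zeros(3),np.zeros(3),d["K"],d["D"])[0].reshape(-1,2)
E
python3 - <<'E'
from h import *
for n in("scene","side"):
    f,d=save(n,n+"0"); print(n,d["P"],d["Q"][:,2])
print(robot.get_state())
E
```

```text
scene [ 0.06503633 -0.89310974  0.76830602] [-0.36743487 -0.76746497  0.52534668]
side [0.34079408 1.1914513  0.47706557] [-0.18630887  0.91051621  0.36911953]
{'time': 0.1, 'q': array([-1.38619247,  0.41187708, -0.01272122,  1.59694268,  0.00559629,
        1.13425703, -0.08222218]), 'joint_vel': array([-3.55797395e-04, -1.91210395e-03, -1.18103189e-03, -6.89072557e-04,
       -1.83668898e-03, -1.45261411e-03, -9.87425583e-05]), 'joint_efforts': array([ 2.09273683e-03, -5.89097250e+01,  6.43582866e-01, -2.91715211e+01,
       -5.37665037e-02,  1.45810549e-02,  6.93078823e-05]), 'tool_pos': array([0.15624475, 0.60470281, 0.22186471]), 'tool_rot': array([ 1.26061202e-01,  9.92022202e-01, -7.22944754e-04, -4.42364608e-05]), 'wrist_force': array([-0.0331412 , -0.43009534, -0.640718  ]), 'moment': array([-0.03407399,  0.01790829,  0.05629177]), 'gripper_force': 0.0, 'finger_gap': 0.08805583767148388}
```

View pics/scene0.png

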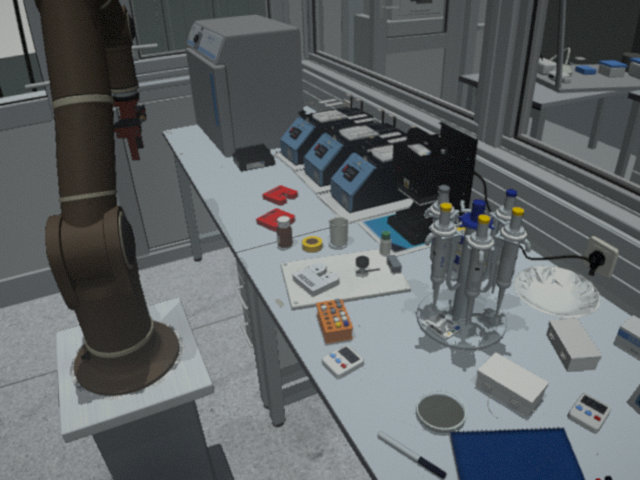

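View pics/side0.png

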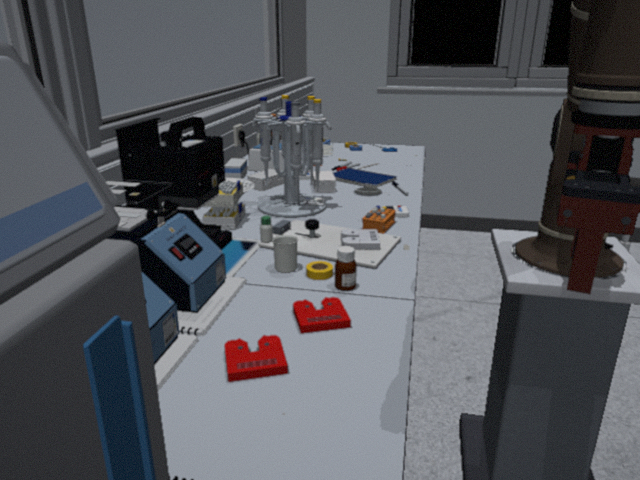

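The scene picture shows the white deck at about (345,277), with a grey C on it at (316,280) and the knob at (362,262). The two red C's at (280,194) and (276,219) lie off the deck and are decoys. The grey one on the deck fits the description. I'll confirm it in a crop.

Run:
```python
import cv2
f=cv2.imread("pics/scene0.png")[230:350,262:422]
cv2.imwrite("pics/c1.png",cv2.resize(f,None,fx=5,fy=5,interpolation=cv2.INTER_CUBIC))
```

```text
(no output)
```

View pics/c1.png

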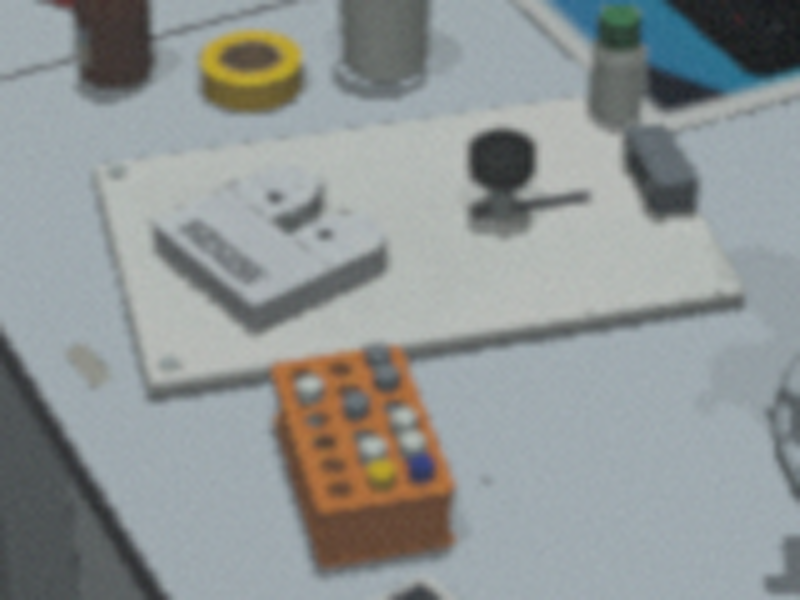

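The crop confirms the grey C on the deck as the collar. It is turned relative to the press axis, with its back corners at (155,230) and (255,318) and its mouth towards the upper right. The deck corners are at (95,168), (150,385) and (742,297).

Run:
```python
from h import *
o=lambda L:np.array(L)/5.+[262-.4,230-.4]
d=px2w("scene0",o([(95,170),(150,385),(742,295)]),.012);print("deck",d.round(4))
e=d[2]-d[1];print("len",np.hypot(*e[:2]),"wid",np.hypot(*(d[1]-d[0])[:2]),"yaw",np.degrees(np.arctan2(e[1],e[0])),np.degrees(np.arctan2(*(d[0]-d[1])[1::-1])))
c=px2w("scene0",o([(155,230),(255,318),(385,247),(322,180)]),.03);print("collar back L,R, sideR, ",c.round(4))
print("rod",px2w("scene0",o([(500,228)]),.012),"knob",px2w("scene0",o([(502,150)]),.054))
```

```text
deck [[ 0.4238  0.1581  0.012 ]
 [ 0.3805 -0.0213  0.012 ]
 [ 0.6662 -0.0934  0.012 ]]
len 0.2946128172094457 wid 0.18460290063820564 yaw -14.149555450473375 76.43973411334716
collar back L,R, sideR,  [[ 0.4224  0.0694  0.03  ]
 [ 0.437  -0.019   0.03  ]
 [ 0.5179  0.0028  0.03  ]
 [ 0.5158  0.0697  0.03  ]]
rod [[0.58850579 0.0117012  0.012     ]] knob [[0.59336829 0.01955879 0.054     ]]
```

Request:
{"fn": "step_arm", "kwargs": {"increments": [{"dx":-0.02,"dy":-0.024,"dz":-0.003},{"dx":-0.02,"dy":-0.024,"dz":-0.003},{"dx":-0.02,"dy":-0.024,"dz":-0.003},{"dx":-0.02,"dy":-0.024,"dz":-0.003},{"dx":-0.02,"dy":-0.024,"dz":-0.003},{"dx":-0.02,"dy":-0.024,"dz":-0.003},{"dx":-0.02,"dy":-0.024,"dz":-0.003},{"dx":-0.02,"dy":-0.024,"dz":-0.003},{"dx":-0.02,"dy":-0.024,"dz":-0.003},{"dx":-0.02,"dy":-0.024,"dz":-0.003}]}}

```text
validation failed for argument at $.in...
```

Request:
{"fn": "step_arm", "kwargs": {"increments": [{"dx":-0.02,"dy":-0.024,"claw":60},{"dx":-0.02,"dy":-0.024},{"dx":-0.02,"dy":-0.024},{"dx":-0.02,"dy":-0.024},{"dx":-0.02,"dy":-0.024},{"dx":-0.02,"dy":-0.024},{"dx":-0.02,"dy":-0.024},{"dx":-0.02,"dy":-0.024},{"dx":-0.02,"dy":-0.024},{"dx":0,"dy":0}]}}

```text
validation failed for argument at $.in...
```

Run:
```python
from h import *
f,d=save("wrist","w1");print(d["P"],d["Q"],robot.get_state()["tool_pos"])
```

```text
[0.0919882  0.6204319  0.38325175] [[ 0.25035503 -0.93942582 -0.23409716]
 [ 0.96815138  0.2423521   0.06283607]
 [-0.00229589 -0.24237281  0.97018047]] [0.15624574 0.60474195 0.22200805]
```

View pics/w1.png

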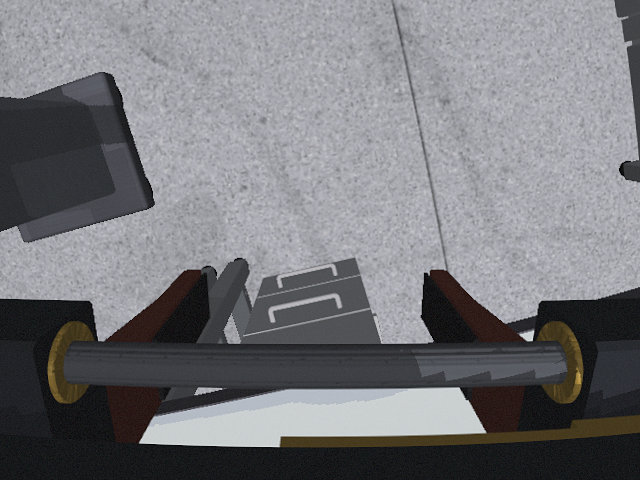

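All row fields seem to be required. The wrist picture shows only floor and fingers from row 260 down, so the camera sits on the robot side looking ahead. I'll move so that the TCP is about over the rod.

Request:
{"fn": "step_arm", "kwargs": {"increments": [{"dx":-0.022,"dy":-0.018,"dz":-0.003,"spin":0,"claw":60},{"dx":-0.022,"dy":-0.018,"dz":-0.003,"spin":0,"claw":60},{"dx":-0.022,"dy":-0.018,"dz":-0.003,"spin":0,"claw":60},{"dx":-0.022,"dy":-0.018,"dz":-0.003,"spin":0,"claw":60},{"dx":-0.022,"dy":-0.018,"dz":-0.003,"spin":0,"claw":60},{"dx":-0.022,"dy":-0.018,"dz":-0.003,"spin":0,"claw":60},{"dx":-0.022,"dy":-0.018,"dz":-0.003,"spin":0,"claw":60},{"dx":-0.022,"dy":-0.018,"dz":-0.003,"spin":0,"claw":60},{"dx":-0.022,"dy":-0.018,"dz":-0.003,"spin":0,"claw":60},{"dx":-0.022,"dy":-0.018,"dz":-0.003,"spin":0,"claw":60}]}}

```text
time: 1.15
tool_pos: [0.3248, 0.3747, 0.2526]
tool_rot: [0.126, 0.992, -0.0, -0.0]
wrist_force: [0.6, -0.6, 0.5]
finger_gap: 0.0525
gripper_force: 0.0
```

Request:
{"fn": "step_arm", "kwargs": {"increments": [{"dx":-0.022,"dy":-0.018,"dz":-0.002,"spin":0,"claw":60},{"dx":-0.022,"dy":-0.018,"dz":-0.002,"spin":0,"claw":60},{"dx":-0.022,"dy":-0.018,"dz":-0.002,"spin":0,"claw":60},{"dx":-0.022,"dy":-0.018,"dz":-0.002,"spin":0,"claw":60},{"dx":-0.022,"dy":-0.018,"dz":-0.002,"spin":0,"claw":60},{"dx":-0.022,"dy":-0.018,"dz":-0.002,"spin":0,"claw":60},{"dx":-0.022,"dy":-0.018,"dz":-0.002,"spin":0,"claw":60},{"dx":-0.022,"dy":-0.018,"dz":-0.002,"spin":0,"claw":60},{"dx":-0.022,"dy":-0.018,"dz":-0.002,"spin":0,"claw":60},{"dx":-0.022,"dy":-0.018,"dz":-0.002,"spin":0,"claw":60}]}}

```text
time: 2.15
tool_pos: [0.4927, 0.1455, 0.2726]
tool_rot: [0.126, 0.992, -0.0, -0.0]
wrist_force: [-0.3, 0.6, -0.3]
finger_gap: 0.0528
gripper_force: 0.0
```

Request:
{"fn": "step_arm", "kwargs": {"increments": [{"dx":-0.02,"dy":-0.015,"dz":-0.001,"spin":0,"claw":60},{"dx":-0.02,"dy":-0.015,"dz":-0.001,"spin":0,"claw":60},{"dx":-0.02,"dy":-0.015,"dz":-0.001,"spin":0,"claw":60},{"dx":-0.02,"dy":-0.015,"dz":-0.001,"spin":0,"claw":60},{"dx":-0.02,"dy":-0.015,"dz":-0.001,"spin":0,"claw":60},{"dx":-0.015,"dy":-0.015,"dz":-0.001,"spin":0,"claw":60},{"dx":-0.01,"dy":-0.006,"dz":0,"spin":0,"claw":60},{"dx":0,"dy":0,"dz":0,"spin":0,"claw":60},{"dx":0,"dy":0,"dz":0,"spin":0,"claw":60},{"dx":0,"dy":0,"dz":0,"spin":0,"claw":60}]}}

```text
time: 3.15
tool_pos: [0.5888, 0.0237, 0.2785]
tool_rot: [0.125, 0.992, 0.0, -0.0]
wrist_force: [-0.3, 0.3, 0.8]
finger_gap: 0.0526
gripper_force: 0.0
```

Run:
```python
from h import *
f,d=save("wrist","w2");print(d["P"],robot.get_state()["tool_pos"])
```

```text
[0.5245839  0.03901399 0.43995694] [0.58888874 0.02360093 0.27860859]
```

View pics/w2.png

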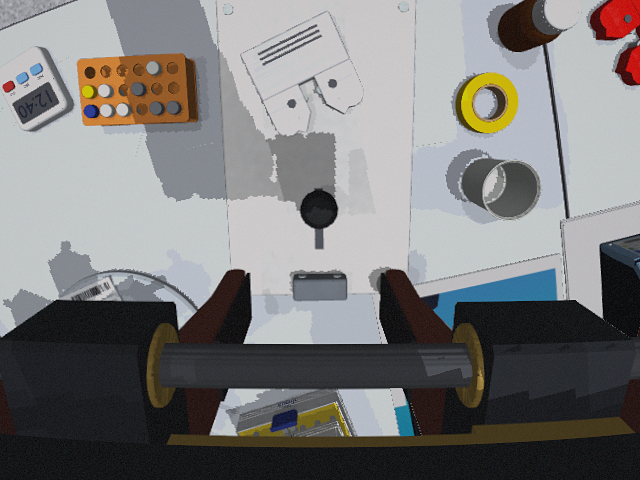

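The whole work area is visible: collar around (302,75), rotated, with its mouth down in the image, knob at (319,209), housing at (320,286), tube rack at (137,90), and tape and beaker to the right. I'll take an enlarged crop for the corners.

Run:
```python
import cv2
f=cv2.imread("pics/w2.png")[0:150,210:410]
cv2.imwrite("pics/c2.png",cv2.resize(f,None,fx=4,fy=4,interpolation=cv2.INTER_CUBIC))
```

```text
(no output)
```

View pics/c2.png

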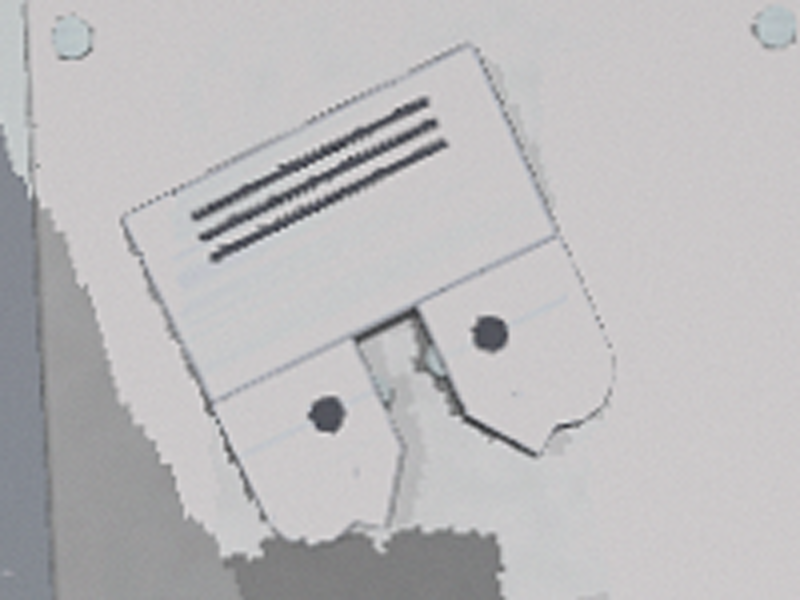

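Run:
```python
from h import *
o=lambda L:np.array(L)/4.+[210-.4,-.4]
b=px2w("w2",o([(72,38),(775,27)]),.012);e=b[1]-b[0];print("bolts",b.round(4),"yaw",np.degrees(np.arctan2(e[1],e[0]))-90)
L=px2w("w2",[(218,30),(230,290)],.012);e=L[1]-L[0];print("edge",L.round(4),np.degrees(np.arctan2(e[1],e[0])))
k=px2w("w2",[(319,209)],.051);print("knob",k)
s=px2w("w2",[(319,247)],.012);print("slit",s)
h=px2w("w2",[(293,274),(347,274)],.034);print("housing",h.round(4),h.mean(0))
c=px2w("w2",o([(122,215),(470,43),(213,403),(557,235),(355,340),(417,310)]),.030);print("collar",c.round(4))
for i in(0,2):
  e=c[i+1]-c[i];print(np.hypot(*e[:2]),np.degrees(np.arctan2(e[1],e[0]))-90)
for i,j in((0,2),(1,3)):
  e=c[j]-c[i];print(np.hypot(*e[:2]),np.degrees(np.arctan2(e[1],e[0])))
print(R.from_quat(robot.get_state()["tool_rot"]).as_matrix()[:,0])
```

```text
bolts [[ 0.3942 -0.0128  0.012 ]
 [ 0.433   0.1485  0.012 ]] yaw -13.5338589886329
edge [[ 0.4101 -0.0269  0.012 ]
 [ 0.6639 -0.0915  0.012 ]] -14.268382025759337
knob [[0.59497787 0.02466167 0.051     ]]
slit [[0.64109062 0.01328769 0.012     ]]
housing [[ 0.656  -0.0177  0.034 ]
 [ 0.6695  0.035   0.034 ]] [0.66274206 0.00862821 0.034     ]
collar [[ 0.4401 -0.0102  0.03  ]
 [ 0.4239  0.076   0.03  ]
 [ 0.486  -0.0013  0.03  ]
 [ 0.4695  0.085   0.03  ]
 [ 0.4807  0.0343  0.03  ]
 [ 0.4778  0.0498  0.03  ]]
0.08773870973857563 10.617090473870604
0.08790864909993228 10.821199890027174
0.04680930714739636 10.975639895316782
0.04649752545168461 11.186768644275285
[-9.68622490e-01  2.48536306e-01  4.21099863e-04]
```

Request:
{"fn": "step_arm", "kwargs": {"increments": [{"dx":0.02,"dy":-0.013,"dz":0.01,"spin":-0.05,"claw":0},{"dx":0.02,"dy":-0.013,"dz":0.01,"spin":0,"claw":0},{"dx":0.02,"dy":-0.013,"dz":0.01,"spin":0,"claw":0},{"dx":0.02,"dy":-0.013,"dz":0.01,"spin":0,"claw":0},{"dx":0.02,"dy":-0.013,"dz":0.01,"spin":0,"claw":0},{"dx":0.02,"dy":-0.013,"dz":0.01,"spin":0,"claw":0},{"dx":0.02,"dy":-0.01,"dz":0.02,"spin":0,"claw":0},{"dx":0.002,"dy":-0.0005,"dz":0.03,"spin":0,"claw":0},{"dx":0,"dy":0,"dz":0.03,"spin":0,"claw":0},{"dx":0,"dy":0,"dz":0.01,"spin":0,"claw":0}]}}

```text
time: 4.2
tool_pos: [0.4284, -0.0281, 0.1269]
tool_rot: [0.122, 0.993, -0.0, -0.001]
wrist_force: [-0.1, -0.5, 0.2]
finger_gap: 0.0003
gripper_force: 0.0
```

```bash
cat >> h.py <<'E'
rod=np.array([.595,.0246]);U=np.array([.9703,-.2419]);V=np.array([.2419,.9703])
def pr(p): d=np.array(p)[...,:2]-rod; return np.c_[np.atleast_2d(d)@U,np.atleast_2d(d)@V].round(4)
E
python3 - <<'E'
from h import *
s=robot.get_state();print(s["tool_pos"],pr(s["tool_pos"]),R.from_quat(s["tool_rot"]).as_matrix()[:,0],s["finger_gap"])
print("rack",pr(px2w("w2",[(193,55),(196,122)],.042)),"corners",pr(px2w("w2",np.array([(122,215),(470,43)])/4.+[209.6,-.4],.03)))
E
```

```text
[ 0.42835979 -0.02814168  0.12691935] [[-0.1489 -0.0915]] [-0.97023499  0.24215085  0.00265097] 0.0002727105258647296
rack [[-0.1395 -0.1118]
 [-0.0805 -0.1123]] corners [[-0.1419 -0.0713]
 [-0.1784  0.0085]]
```

Request:
{"fn": "step_arm", "kwargs": {"increments": [{"dx":0,"dy":0,"dz":0.03,"spin":0,"claw":0},{"dx":0,"dy":0,"dz":0.03,"spin":0,"claw":0},{"dx":0,"dy":0,"dz":0.025,"spin":0,"claw":0},{"dx":0,"dy":0,"dz":0.015,"spin":0,"claw":0},{"dx":0,"dy":0,"dz":0.009,"spin":0,"claw":0},{"dx":0,"dy":0,"dz":0,"spin":0,"claw":0},{"dx":0,"dy":0.002,"dz":0,"spin":0,"claw":0},{"dx":0,"dy":0.002,"dz":0,"spin":0,"claw":0},{"dx":0,"dy":0.002,"dz":0,"spin":0,"claw":0},{"dx":0,"dy":0.002,"dz":0,"spin":0,"claw":0}]}}

```text
time: 5.2
tool_pos: [0.4324, -0.0206, 0.0202]
tool_rot: [0.122, 0.992, 0.0, 0.001]
wrist_force: [0.1, 0.4, -0.6]
finger_gap: 0.0006
gripper_force: 0.0
```

Request:
{"fn": "step_arm", "kwargs": {"increments": [{"dx":0,"dy":0.002,"dz":0,"spin":0,"claw":0},{"dx":0,"dy":0.002,"dz":0,"spin":0,"claw":0},{"dx":0,"dy":0.002,"dz":0,"spin":0,"claw":0},{"dx":0,"dy":0.002,"dz":0,"spin":0,"claw":0},{"dx":0,"dy":0.002,"dz":0,"spin":0,"claw":0},{"dx":0,"dy":0.002,"dz":0,"spin":0,"claw":0},{"dx":0,"dy":0.002,"dz":0,"spin":0,"claw":0},{"dx":0,"dy":0.002,"dz":0,"spin":0,"claw":0},{"dx":0,"dy":0,"dz":0,"spin":0,"claw":0},{"dx":0,"dy":0,"dz":0,"spin":0,"claw":0}]}}

```text
time: 6.2
tool_pos: [0.436, -0.0054, 0.0197]
tool_rot: [0.122, 0.992, 0.0, 0.0]
wrist_force: [-0.6, 0.6, 0.0]
finger_gap: 0.0003
gripper_force: 0.0
```

Run:
```python
from h import *
s=robot.get_state();print(s["tool_pos"],pr(s["tool_pos"]))
f,d=save("side","s1")
cv2.imwrite("pics/s1c.png",cv2.resize(f[200:300,250:420],None,fx=4,fy=4,interpolation=cv2.INTER_CUBIC))
```

```text
[ 0.43596805 -0.00539249  0.01965052] [[-0.1471 -0.0676]]
```

View pics/s1c.png

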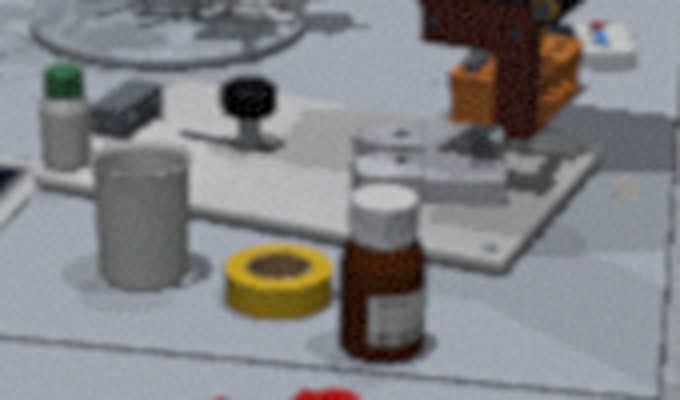

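The side crop shows the fingers at the collar's right rear corner and the collar turned closer to square. I'll lift and look from above.

Request:
{"fn": "step_arm", "kwargs": {"increments": [{"dx":0,"dy":-0.004,"dz":0,"spin":0,"claw":0},{"dx":0,"dy":0,"dz":-0.03,"spin":0,"claw":0},{"dx":0,"dy":0,"dz":-0.03,"spin":0,"claw":50},{"dx":-0.02,"dy":0.01,"dz":-0.03,"spin":0,"claw":50},{"dx":-0.025,"dy":0.01,"dz":-0.03,"spin":0,"claw":50},{"dx":-0.025,"dy":0.015,"dz":-0.03,"spin":0,"claw":50},{"dx":-0.025,"dy":0.015,"dz":-0.03,"spin":0,"claw":50},{"dx":-0.025,"dy":0.015,"dz":-0.03,"spin":0,"claw":50},{"dx":-0.02,"dy":0.006,"dz":-0.03,"spin":0,"claw":50},{"dx":0,"dy":0,"dz":0,"spin":0,"claw":50}]}}

```text
time: 7.25
tool_pos: [0.5917, 0.0254, 0.2632]
tool_rot: [0.122, 0.992, 0.001, 0.003]
wrist_force: [0.0, 0.0, 0.0]
finger_gap: 0.044
gripper_force: 0.0
```

Run:
```python
from h import *
f,d=save("wrist","w3");s=robot.get_state();print(s["tool_pos"],pr(s["tool_pos"]))
cv2.imwrite("pics/w3c.png",cv2.resize(f[0:150,210:410],None,fx=4,fy=4,interpolation=cv2.INTER_CUBIC))
```

```text
[0.58945105 0.02497794 0.26086536] [[-0.0055 -0.001 ]]
```

View pics/w3c.png

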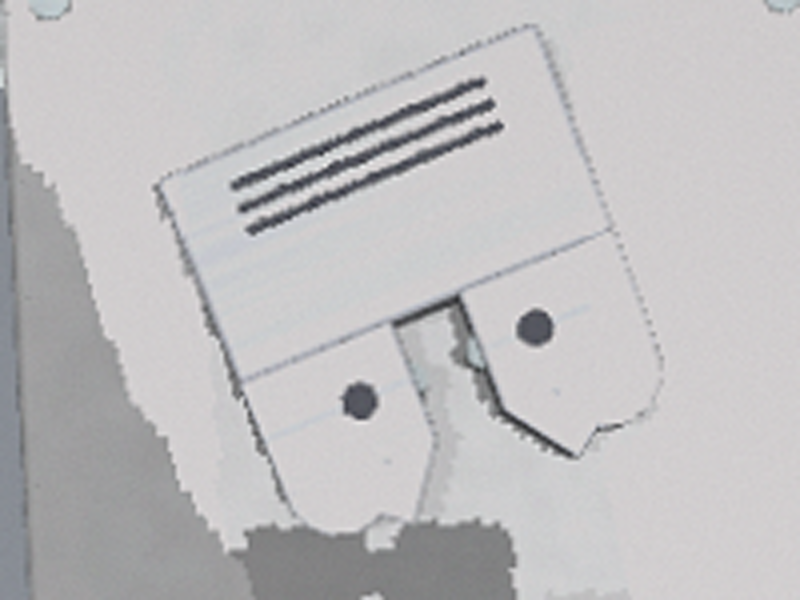

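The collar is still turned about 22°: back corners at (160,183) and (535,25), slot-end line from (243,380) to (610,230), dots at (360,400) and (535,328).

Run:
```python
from h import *
o=lambda L:np.array(L)/4.+[210-.4,-.4]
c=pr(px2w("w3",o([(160,183),(535,25),(243,380),(610,230),(360,400),(535,328)]),.030));print(c)
for i in(0,2,4):
  e=c[i+1]-c[i];print(np.hypot(*e),np.degrees(np.arctan2(e[1],e[0]))-90)
f=cv2.imread("pics/w3.png")
m=(f[:150].max(2)<100).astype(np.uint8)
n,l,s,ct=cv2.connectedComponentsWithStats(m)
for i in range(1,n):
  if 25<s[i,4]<400: print(s[i],ct[i])
print(robot.get_state()["tool_pos"])
```

```text
[[-0.1413 -0.0581]
 [-0.1739  0.0238]
 [-0.099  -0.0407]
 [-0.131   0.0406]
 [-0.0945 -0.0146]
 [-0.11    0.0243]]
0.0881497022116354 21.704850438076647
0.08737099060901164 21.48479416137343
0.04187433581562817 21.725184547490883
[634   9   6   8  35] [636.62857143  12.45714286]
[268  20  63  27 101] [299.87128713  32.59405941]
[270  25  63  28  98] [300.86734694  38.57142857]
[272  31  64  27  94] [303.57446809  43.88297872]
[624  38  16  44 381] [632.85564304  61.41207349]
[ 17  40  45  85 316] [44.08544304 95.00949367]
[144  54   9  14  52] [149.36538462  62.        ]
[ 73  59  11  12 103] [77.95145631 64.29126214]
[459  71  26  59 322] [465.71428571 103.25776398]
[122  75  15  15  88] [131.31818182  82.46590909]
[142  75   6  13  28] [144.10714286  81.96428571]
[309  74  19   9  36] [319.08333333  77.69444444]
[94 77  9 14 42] [99.21428571 84.11904762]
[80 79  7 12 43] [83.06976744 84.74418605]
[108  78   7  11  40] [110.7    84.325]
[340  78   8   8  49] [343.57142857  81.3877551 ]
[490  81  21  35 301] [502.53156146  96.59468439]
[329  92  24  22  41] [339.14634146 103.6097561 ]
[141  95  15  15  74] [150.94594595 102.43243243]
[163  94  11  15  65] [169.09230769 102.15384615]
[127  97   5  11  30] [128.73333333 103.13333333]
[296  97   8   8  49] [299.42857143 100.08163265]
[77 98 11 14 65] [ 83.78461538 105.10769231]
[98 98  7 13 40] [101.3 104.3]
[115  98   6  12  34] [118.26470588 104.35294118]
[0.58945105 0.02497794 0.26086536]
```

Request:
{"fn": "step_arm", "kwargs": {"increments": [{"dx":0.03,"dy":0.001,"dz":0.01,"spin":0,"claw":40},{"dx":0.03,"dy":0,"dz":0.02,"spin":0,"claw":40},{"dx":0.03,"dy":0,"dz":0.02,"spin":0,"claw":40},{"dx":0.03,"dy":0,"dz":0.02,"spin":0,"claw":40},{"dx":0.03,"dy":0,"dz":0.02,"spin":0,"claw":40},{"dx":0.03,"dy":0,"dz":0.02,"spin":0,"claw":40},{"dx":0.008,"dy":0,"dz":0.03,"spin":0,"claw":40},{"dx":0,"dy":0,"dz":0.03,"spin":0,"claw":40},{"dx":0,"dy":0,"dz":0.02,"spin":0,"claw":40},{"dx":0,"dy":0,"dz":0,"spin":0,"claw":40}]}}

```text
time: 8.3
tool_pos: [0.4024, 0.0709, 0.0672]
tool_rot: [0.123, 0.992, -0.002, -0.003]
wrist_force: [0.3, 0.5, 0.6]
finger_gap: 0.0354
gripper_force: 0.0
```

Run:
```python
from h import *
s=robot.get_state();print(s["tool_pos"],pr(s["tool_pos"]),s["finger_gap"],R.from_quat(s["tool_rot"]).as_matrix()[:,0])
```

```text
[0.40243765 0.07087044 0.06716737] [[-0.198  -0.0017]] 0.03542586768514243 [-0.96985394  0.24363379  0.00509   ]
```

Request:
{"fn": "step_arm", "kwargs": {"increments": [{"dx":0,"dy":0.001,"dz":0.02,"spin":0,"claw":40},{"dx":0,"dy":0,"dz":0.02,"spin":0,"claw":40},{"dx":0,"dy":0,"dz":0.008,"spin":0,"claw":40},{"dx":0,"dy":0,"dz":0,"spin":0,"claw":40},{"dx":-0.005,"dy":0,"dz":0,"spin":0,"claw":40},{"dx":-0.005,"dy":0,"dz":0,"spin":0,"claw":40},{"dx":-0.003,"dy":0,"dz":0,"spin":0,"claw":40},{"dx":-0.003,"dy":0.001,"dz":0,"spin":0,"claw":40},{"dx":-0.003,"dy":0.001,"dz":0,"spin":0,"claw":40},{"dx":-0.003,"dy":0.001,"dz":0,"spin":0,"claw":40}]}}

```text
time: 9.3
tool_pos: [0.4284, 0.0707, 0.0218]
tool_rot: [0.123, 0.992, 0.0, 0.0]
wrist_force: [-0.7, 0.2, -0.4]
finger_gap: 0.0348
gripper_force: 0.3
```

Request:
{"fn": "step_arm", "kwargs": {"increments": [{"dx":-0.003,"dy":0.001,"dz":0,"spin":0,"claw":40},{"dx":-0.003,"dy":0.001,"dz":0,"spin":0,"claw":40},{"dx":-0.003,"dy":0.001,"dz":0,"spin":0,"claw":40},{"dx":-0.003,"dy":0.001,"dz":0,"spin":0,"claw":40},{"dx":-0.003,"dy":0.001,"dz":0,"spin":0,"claw":40},{"dx":-0.003,"dy":0,"dz":0,"spin":0,"claw":40},{"dx":0,"dy":0,"dz":0,"spin":0,"claw":40},{"dx":0.004,"dy":0,"dz":0,"spin":0,"claw":40},{"dx":0.002,"dy":0,"dz":0,"spin":0,"claw":40},{"dx":0,"dy":0,"dz":0,"spin":0,"claw":40}]}}

```text
time: 10.3
tool_pos: [0.4404, 0.0727, 0.0216]
tool_rot: [0.122, 0.992, 0.0, -0.0]
wrist_force: [0.6, -0.1, -0.7]
finger_gap: 0.0352
gripper_force: 0.0
```

Request:
{"fn": "step_arm", "kwargs": {"increments": [{"dx":0,"dy":0,"dz":-0.03,"spin":0,"claw":40},{"dx":0,"dy":0,"dz":-0.03,"spin":0,"claw":40},{"dx":-0.02,"dy":0,"dz":-0.03,"spin":0,"claw":40},{"dx":-0.03,"dy":0,"dz":-0.03,"spin":0,"claw":40},{"dx":-0.03,"dy":0,"dz":-0.03,"spin":0,"claw":40},{"dx":-0.03,"dy":0,"dz":-0.03,"spin":0,"claw":40},{"dx":-0.03,"dy":0,"dz":-0.03,"spin":0,"claw":40},{"dx":-0.02,"dy":-0.006,"dz":-0.03,"spin":0,"claw":40},{"dx":0,"dy":0,"dz":0,"spin":0,"claw":40},{"dx":0,"dy":0,"dz":0,"spin":0,"claw":40}]}}

```text
time: 11.3
tool_pos: [0.5946, 0.0275, 0.2615]
tool_rot: [0.123, 0.992, 0.0, 0.0]
wrist_force: [-0.7, 0.6, -1.4]
finger_gap: 0.0351
gripper_force: 0.0
```

```bash
cat >> h.py <<'E'
def collar(tag):
    "fit stripes and dots of the collar in a saved wrist picture -> (u,v,deg) candidates"
    f=cv2.imread(f"pics/{tag}.png"); m=(f[:260].max(2)<100).astype(np.uint8)
    n,l,s,ct=cv2.connectedComponentsWithStats(m); out=[]
    for i in range(1,n):
        if 30<s[i,4]<220 and 205<ct[i,0]<425:
            p=np.argwhere(l==i)[:,::-1]; out.append((ct[i].round(1),s[i].tolist(),pr(px2w(tag,[ct[i]],.03))[0]))
    return out
E
python3 - <<'E'
from h import *
f,d=save("wrist","w4");s=robot.get_state();print(s["tool_pos"],pr(s["tool_pos"]))
for t in("w3","w4"):
  for r in collar(t): print(t,*r)
E
```

```text
[0.59378574 0.02807068 0.26067313] [[-0.002   0.0031]]
w3 [299.9  32.6] [268, 20, 63, 27, 101] [-0.1516 -0.0139]
w3 [300.9  38.6] [270, 25, 63, 28, 98] [-0.1466 -0.0131]
w3 [303.6  43.9] [272, 31, 64, 27, 94] [-0.1421 -0.0108]
w3 [319.1  77.7] [309, 74, 19, 9, 36] [-0.1133  0.0028]
w3 [343.6  81.4] [340, 78, 8, 8, 49] [-0.1102  0.0245]
w3 [339.1 103.6] [329, 92, 24, 22, 41] [-0.091   0.0208]
w3 [299.4 100.1] [296, 97, 8, 8, 49] [-0.0941 -0.0148]
w4 [299.1  55.6] [268, 52, 66, 8, 103] [-0.1313 -0.0122]
w4 [301.9  60.9] [268, 58, 67, 7, 83] [-0.1268 -0.0098]
w4 [303.6  66.8] [288, 65, 31, 4, 39] [-0.1217 -0.0083]
w4 [328.9 114.3] [326, 111, 7, 8, 43] [-0.0807  0.014 ]
w4 [282.1 118.5] [279, 115, 7, 8, 45] [-0.0772 -0.028 ]
```

Request:
{"fn": "step_arm", "kwargs": {"increments": [{"dx":0.02,"dy":-0.015,"dz":0.02,"spin":0,"claw":0},{"dx":0.02,"dy":-0.015,"dz":0.02,"spin":0,"claw":0},{"dx":0.02,"dy":-0.015,"dz":0.02,"spin":0,"claw":0},{"dx":0.02,"dy":-0.015,"dz":0.02,"spin":0,"claw":0},{"dx":0.02,"dy":-0.015,"dz":0.02,"spin":0,"claw":0},{"dx":0.014,"dy":-0.008,"dz":0.02,"spin":0,"claw":0},{"dx":0,"dy":0,"dz":0.03,"spin":0,"claw":0},{"dx":0,"dy":0,"dz":0.03,"spin":0,"claw":0},{"dx":0,"dy":0,"dz":0.02,"spin":0,"claw":0},{"dx":0,"dy":0,"dz":0,"spin":0,"claw":0}]}}

```text
time: 12.35
tool_pos: [0.4604, -0.0244, 0.0588]
tool_rot: [0.122, 0.993, -0.001, -0.003]
wrist_force: [0.2, 0.6, 0.6]
finger_gap: 0.0004
gripper_force: 0.0
```

Run:
```python
from h import *
s=robot.get_state();print(s["tool_pos"],pr(s["tool_pos"]),s["finger_gap"],R.from_quat(s["tool_rot"]).as_matrix()[:,0])
```

```text
[ 0.46040764 -0.02442793  0.05883586] [[-0.1187 -0.0801]] 0.00043729648850431734 [-0.97012367  0.24252872  0.00631564]
```

Request:
{"fn": "step_arm", "kwargs": {"increments": [{"dx":-0.001,"dy":0,"dz":0.02,"spin":0,"claw":0},{"dx":0,"dy":0,"dz":0.018,"spin":0,"claw":0},{"dx":0,"dy":0,"dz":0,"spin":0,"claw":0},{"dx":0,"dy":0.005,"dz":0,"spin":0,"claw":0},{"dx":0,"dy":0.005,"dz":0,"spin":0,"claw":0},{"dx":0,"dy":0.003,"dz":0,"spin":0,"claw":0},{"dx":0,"dy":0.003,"dz":0,"spin":0,"claw":0},{"dx":0,"dy":0.003,"dz":0,"spin":0,"claw":0},{"dx":0,"dy":0.003,"dz":0,"spin":0,"claw":0},{"dx":0,"dy":0.003,"dz":0,"spin":0,"claw":0}]}}

```text
time: 13.35
tool_pos: [0.471, -0.0008, 0.0237]
tool_rot: [0.123, 0.992, -0.0, -0.0]
wrist_force: [-0.2, -0.6, -0.5]
finger_gap: 0.0007
gripper_force: 0.3
```

Request:
{"fn": "step_arm", "kwargs": {"increments": [{"dx":0,"dy":0,"dz":0,"spin":0,"claw":0},{"dx":0,"dy":-0.006,"dz":0,"spin":0,"claw":0},{"dx":0,"dy":0,"dz":-0.03,"spin":0,"claw":0},{"dx":0,"dy":0,"dz":-0.04,"spin":0,"claw":40},{"dx":-0.025,"dy":0.014,"dz":-0.04,"spin":0,"claw":40},{"dx":-0.025,"dy":0.014,"dz":-0.04,"spin":0,"claw":40},{"dx":-0.025,"dy":0.014,"dz":-0.04,"spin":0,"claw":40},{"dx":-0.025,"dy":0.014,"dz":-0.04,"spin":0,"claw":40},{"dx":-0.015,"dy":0.005,"dz":-0.01,"spin":0,"claw":40},{"dx":0,"dy":0,"dz":0,"spin":0,"claw":40}]}}

```text
time: 14.35
tool_pos: [0.5982, 0.0241, 0.2652]
tool_rot: [0.123, 0.992, 0.0, 0.002]
wrist_force: [-0.2, -0.8, -0.2]
finger_gap: 0.035
gripper_force: 0.0
```

Request:
{"fn": "step_arm", "kwargs": {"increments": [{"dx":0,"dy":0,"dz":0,"spin":0,"claw":40},{"dx":0,"dy":0,"dz":0,"spin":0,"claw":40},{"dx":0,"dy":0,"dz":0,"spin":0,"claw":40},{"dx":0,"dy":0,"dz":0,"spin":0,"claw":40},{"dx":0,"dy":0,"dz":0,"spin":0,"claw":40},{"dx":0,"dy":0,"dz":0,"spin":0,"claw":40},{"dx":0,"dy":0,"dz":0,"spin":0,"claw":40},{"dx":0,"dy":0,"dz":0,"spin":0,"claw":40},{"dx":0,"dy":0,"dz":0,"spin":0,"claw":40},{"dx":0,"dy":0,"dz":0,"spin":0,"claw":40}]}}

```text
time: 15.35
tool_pos: [0.5959, 0.0244, 0.2636]
tool_rot: [0.123, 0.992, -0.0, -0.0]
wrist_force: [-0.6, -0.3, 0.6]
finger_gap: 0.0353
gripper_force: 0.0
```

Run:
```python
from h import *
f,d=save("wrist","w5");s=robot.get_state();print(s["tool_pos"],pr(s["tool_pos"]),R.from_quat(s["tool_rot"]).as_matrix()[:,0])
for r in collar("w5"): print(*r)
cv2.imwrite("pics/w5c.png",cv2.resize(f[20:220,210:430],None,fx=3,fy=3,interpolation=cv2.INTER_CUBIC))
```

```text
[0.59596464 0.02440495 0.2636405 ] [[0.001 0.   ]] [-9.69938553e-01  2.43349959e-01 -2.03743597e-05]
[318.5  55.6] [282, 55, 67, 3, 116] [-0.1295  0.0019]
[326.7  61.1] [307, 60, 42, 3, 52] [-0.1249  0.0091]
[335.   67.1] [323, 66, 25, 3, 31] [-0.1198  0.0166]
[291.9 116.6] [288, 113, 8, 8, 44] [-0.0768 -0.0221]
[338.5 116.3] [335, 113, 8, 8, 43] [-0.077  0.02 ]
```

View pics/w5c.png

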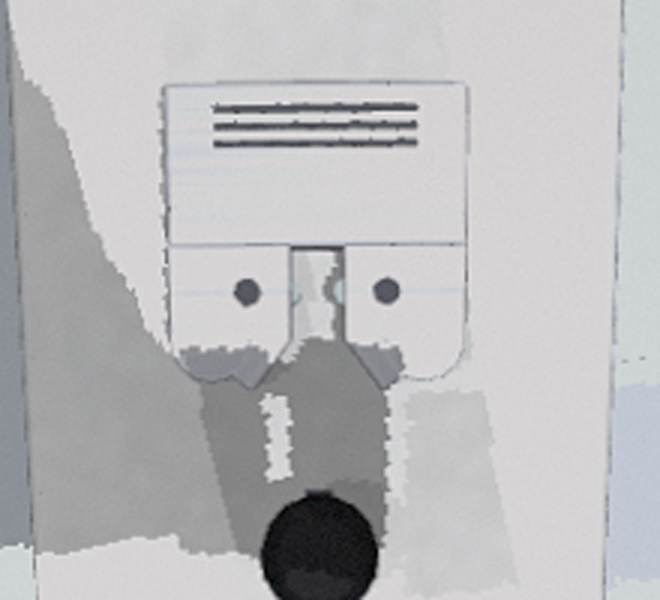

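The crop shows the collar square, with its slot at x≈317 in line with the knob at x≈320. I'll go behind it and push.

Request:
{"fn": "step_arm", "kwargs": {"increments": [{"dx":0.03,"dy":0,"dz":0.015,"spin":0,"claw":50},{"dx":0.03,"dy":0,"dz":0.02,"spin":0,"claw":50},{"dx":0.03,"dy":0,"dz":0.02,"spin":0,"claw":50},{"dx":0.03,"dy":0,"dz":0.02,"spin":0,"claw":50},{"dx":0.03,"dy":0,"dz":0.02,"spin":0,"claw":50},{"dx":0.016,"dy":0,"dz":0.03,"spin":0,"claw":50},{"dx":0,"dy":0,"dz":0.03,"spin":0,"claw":50},{"dx":0,"dy":0,"dz":0.03,"spin":0,"claw":50},{"dx":0,"dy":0,"dz":0.01,"spin":0,"claw":50},{"dx":0,"dy":0,"dz":0,"spin":0,"claw":50}]}}

```text
time: 16.4
tool_pos: [0.4343, 0.0644, 0.0679]
tool_rot: [0.123, 0.992, -0.001, -0.001]
wrist_force: [-0.1, -0.0, 0.5]
finger_gap: 0.044
gripper_force: 0.0
```

Run:
```python
from h import *
s=robot.get_state();print(s["tool_pos"],pr(s["tool_pos"]),s["finger_gap"],R.from_quat(s["tool_rot"]).as_matrix()[:,0])
```

```text
[0.43427799 0.06442205 0.06785806] [[-0.1656 -0.0002]] 0.04399234525431088 [-0.96984551  0.24371184  0.00205479]
```

Request:
{"fn": "step_arm", "kwargs": {"increments": [{"dx":0,"dy":0,"dz":0.02,"spin":0,"claw":50},{"dx":0,"dy":0,"dz":0.02,"spin":0,"claw":50},{"dx":0,"dy":0,"dz":0.008,"spin":0,"claw":50},{"dx":0,"dy":0,"dz":0,"spin":0,"claw":50},{"dx":-0.005,"dy":0,"dz":0,"spin":0,"claw":50},{"dx":-0.005,"dy":0,"dz":0,"spin":0,"claw":50},{"dx":-0.005,"dy":0,"dz":0,"spin":0,"claw":50},{"dx":-0.004,"dy":0,"dz":0,"spin":0,"claw":50},{"dx":-0.004,"dy":0,"dz":0,"spin":0,"claw":50},{"dx":-0.004,"dy":0,"dz":0,"spin":0,"claw":50}]}}

```text
time: 17.4
tool_pos: [0.4614, 0.0582, 0.0207]
tool_rot: [0.123, 0.992, 0.0, -0.0]
wrist_force: [-1.2, 0.1, -0.6]
finger_gap: 0.0443
gripper_force: 0.3
```

Request:
{"fn": "step_arm", "kwargs": {"increments": [{"dx":-0.004,"dy":0,"dz":0,"spin":0,"claw":50},{"dx":-0.004,"dy":0,"dz":0,"spin":0,"claw":50},{"dx":-0.004,"dy":0,"dz":0,"spin":0,"claw":50},{"dx":-0.004,"dy":0,"dz":0,"spin":0,"claw":50},{"dx":-0.004,"dy":0,"dz":0,"spin":0,"claw":50},{"dx":-0.004,"dy":0,"dz":0,"spin":0,"claw":50},{"dx":-0.004,"dy":0,"dz":0,"spin":0,"claw":50},{"dx":-0.004,"dy":0,"dz":0,"spin":0,"claw":50},{"dx":-0.004,"dy":0,"dz":0,"spin":0,"claw":50},{"dx":0,"dy":0,"dz":0,"spin":0,"claw":50}]}}

```text
time: 18.4
tool_pos: [0.4969, 0.0493, 0.0207]
tool_rot: [0.123, 0.992, 0.0, 0.0]
wrist_force: [-0.2, 0.2, 0.1]
finger_gap: 0.0438
gripper_force: 0.0
```

Run:
```python
from h import *
f,d=save("wrist","w6");s=robot.get_state();print(s["tool_pos"],pr(s["tool_pos"]),s["wrist_force"])
f,d=save("scene","sc6")
a=cv2.resize(f[235:315,270:420],None,fx=4,fy=4,interpolation=cv2.INTER_CUBIC);cv2.imwrite("pics/sc6c.png",a)
```

```text
[0.49648061 0.04932611 0.02068037] [[-0.1016  0.0002]] [0.02211833 0.50102913 0.33774118]
```

Request:
{"fn": "step_arm", "kwargs": {"increments": [{"dx":-0.002,"dy":0,"dz":0,"spin":0,"claw":50},{"dx":-0.002,"dy":0,"dz":0,"spin":0,"claw":50},{"dx":-0.002,"dy":0,"dz":0,"spin":0,"claw":50},{"dx":-0.002,"dy":0,"dz":0,"spin":0,"claw":50},{"dx":-0.002,"dy":0,"dz":0,"spin":0,"claw":50},{"dx":-0.002,"dy":0,"dz":0,"spin":0,"claw":50},{"dx":-0.002,"dy":0,"dz":0,"spin":0,"claw":50},{"dx":-0.002,"dy":0,"dz":0,"spin":0,"claw":50},{"dx":-0.002,"dy":0,"dz":0,"spin":0,"claw":50},{"dx":-0.002,"dy":0,"dz":0,"spin":0,"claw":50}]}}

```text
time: 19.5
tool_pos: [0.5156, 0.0446, 0.0206]
tool_rot: [0.123, 0.992, 0.0, -0.0]
wrist_force: [-0.6, 0.3, 0.1]
finger_gap: 0.0442
gripper_force: 0.3
```

Request:
{"fn": "step_arm", "kwargs": {"increments": [{"dx":-0.001,"dy":0,"dz":0,"spin":0,"claw":50},{"dx":-0.001,"dy":0,"dz":0,"spin":0,"claw":50},{"dx":-0.001,"dy":0,"dz":0,"spin":0,"claw":50},{"dx":-0.001,"dy":0,"dz":0,"spin":0,"claw":50},{"dx":-0.001,"dy":0,"dz":0,"spin":0,"claw":50},{"dx":-0.001,"dy":0,"dz":0,"spin":0,"claw":50},{"dx":-0.001,"dy":0,"dz":0,"spin":0,"claw":50},{"dx":-0.001,"dy":0,"dz":0,"spin":0,"claw":50},{"dx":-0.001,"dy":0,"dz":0,"spin":0,"claw":50},{"dx":-0.001,"dy":0,"dz":0,"spin":0,"claw":50}]}}

```text
time: 20.5
tool_pos: [0.525, 0.0424, 0.0206]
tool_rot: [0.122, 0.992, 0.0, -0.0]
wrist_force: [-2.6, 2.0, 1.3]
finger_gap: 0.044
gripper_force: 1.4
```

Request:
{"fn": "step_arm", "kwargs": {"increments": [{"dx":-0.0005,"dy":0,"dz":0,"spin":0,"claw":50},{"dx":-0.0005,"dy":0,"dz":0,"spin":0,"claw":50},{"dx":-0.0005,"dy":0,"dz":0,"spin":0,"claw":50},{"dx":-0.0005,"dy":0,"dz":0,"spin":0,"claw":50},{"dx":-0.0005,"dy":0,"dz":0,"spin":0,"claw":50},{"dx":-0.0005,"dy":0,"dz":0,"spin":0,"claw":50},{"dx":-0.0005,"dy":0,"dz":0,"spin":0,"claw":50},{"dx":-0.0005,"dy":0,"dz":0,"spin":0,"claw":50},{"dx":-0.0005,"dy":0,"dz":0,"spin":0,"claw":50},{"dx":-0.0005,"dy":0,"dz":0,"spin":0,"claw":50}]}}

```text
time: 21.5
tool_pos: [0.5298, 0.041, 0.0206]
tool_rot: [0.123, 0.992, 0.0, -0.0]
wrist_force: [-3.2, 3.5, -0.1]
finger_gap: 0.0439
gripper_force: 2.4
```

Request:
{"fn": "step_arm", "kwargs": {"increments": [{"dx":-0.0005,"dy":0,"dz":0,"spin":0,"claw":50},{"dx":-0.0005,"dy":0,"dz":0,"spin":0,"claw":50},{"dx":-0.0005,"dy":0,"dz":0,"spin":0,"claw":50},{"dx":-0.0005,"dy":0,"dz":0,"spin":0,"claw":50},{"dx":-0.0005,"dy":0,"dz":0,"spin":0,"claw":50},{"dx":-0.0005,"dy":0,"dz":0,"spin":0,"claw":50},{"dx":-0.0005,"dy":0,"dz":0,"spin":0,"claw":50},{"dx":-0.0005,"dy":0,"dz":0,"spin":0,"claw":50},{"dx":-0.0005,"dy":0,"dz":0,"spin":0,"claw":50},{"dx":-0.0005,"dy":0,"dz":0,"spin":0,"claw":50}]}}

```text
time: 22.5
tool_pos: [0.534, 0.0402, 0.0205]
tool_rot: [0.122, 0.992, 0.0, -0.001]
wrist_force: [-5.8, 4.7, 2.0]
finger_gap: 0.0443
gripper_force: 3.4
```

Request:
{"fn": "step_arm", "kwargs": {"increments": [{"dx":-0.0005,"dy":0.0002,"dz":0,"spin":0,"claw":50},{"dx":-0.0005,"dy":0.0002,"dz":0,"spin":0,"claw":50},{"dx":-0.0005,"dy":0.0001,"dz":0,"spin":0,"claw":50},{"dx":-0.0005,"dy":0.0001,"dz":0,"spin":0,"claw":50},{"dx":-0.0005,"dy":0.0001,"dz":0,"spin":0,"claw":50},{"dx":-0.0005,"dy":0,"dz":0,"spin":0,"claw":50},{"dx":-0.0005,"dy":0,"dz":0,"spin":0,"claw":50},{"dx":0,"dy":0,"dz":0,"spin":0,"claw":50},{"dx":0,"dy":0,"dz":0,"spin":0,"claw":50},{"dx":0,"dy":0,"dz":0,"spin":0,"claw":50}]}}

```text
time: 23.5
tool_pos: [0.5371, 0.0399, 0.0204]
tool_rot: [0.122, 0.992, 0.0, -0.001]
wrist_force: [-7.7, 4.9, 3.6]
finger_gap: 0.0438
gripper_force: 3.9
```

Request:
{"fn": "step_arm", "kwargs": {"increments": [{"dx":0,"dy":0.0003,"dz":0,"spin":0,"claw":50},{"dx":0,"dy":0.0003,"dz":0,"spin":0,"claw":50},{"dx":-0.0005,"dy":0.0002,"dz":0,"spin":0,"claw":50},{"dx":-0.0005,"dy":0.0002,"dz":0,"spin":0,"claw":50},{"dx":-0.0005,"dy":0,"dz":0,"spin":0,"claw":50},{"dx":-0.0005,"dy":0,"dz":0,"spin":0,"claw":50},{"dx":0,"dy":0,"dz":0,"spin":0,"claw":50},{"dx":0,"dy":0,"dz":0,"spin":0,"claw":50},{"dx":0,"dy":0,"dz":0,"spin":0,"claw":50},{"dx":0,"dy":0,"dz":0,"spin":0,"claw":50}]}}

```text
time: 24.5
tool_pos: [0.5388, 0.0398, 0.0204]
tool_rot: [0.123, 0.992, -0.0, -0.002]
wrist_force: [-8.5, 2.8, 4.2]
finger_gap: 0.0444
gripper_force: 4.3
```

Request:
{"fn": "step_arm", "kwargs": {"increments": [{"dx":-0.0005,"dy":0,"dz":0,"spin":0,"claw":50},{"dx":-0.0005,"dy":0,"dz":0,"spin":0,"claw":50},{"dx":-0.0005,"dy":0,"dz":0,"spin":0,"claw":50},{"dx":-0.0005,"dy":0,"dz":0,"spin":0,"claw":50},{"dx":-0.0005,"dy":0,"dz":0,"spin":0,"claw":50},{"dx":0,"dy":0,"dz":0,"spin":0,"claw":50},{"dx":0,"dy":0,"dz":0,"spin":0,"claw":50},{"dx":0,"dy":0,"dz":0,"spin":0,"claw":50},{"dx":0,"dy":0,"dz":0,"spin":0,"claw":50},{"dx":0,"dy":0,"dz":0,"spin":0,"claw":50}]}}

```text
time: 25.5
tool_pos: [0.5409, 0.0393, 0.0203]
tool_rot: [0.123, 0.992, -0.0, -0.002]
wrist_force: [-9.9, 2.5, 5.4]
finger_gap: 0.0436
gripper_force: 4.7
```

Request:
{"fn": "step_arm", "kwargs": {"increments": [{"dx":0,"dy":0,"dz":-0.0002,"spin":0,"claw":50},{"dx":0,"dy":0,"dz":-0.0002,"spin":0,"claw":50},{"dx":-0.0005,"dy":0,"dz":0,"spin":0,"claw":50},{"dx":-0.0005,"dy":0,"dz":0,"spin":0,"claw":50},{"dx":-0.0005,"dy":0,"dz":0,"spin":0,"claw":50},{"dx":-0.0005,"dy":0,"dz":0,"spin":0,"claw":50},{"dx":0,"dy":0,"dz":0,"spin":0,"claw":50},{"dx":0,"dy":0,"dz":0,"spin":0,"claw":50},{"dx":0,"dy":0,"dz":0,"spin":0,"claw":50},{"dx":0,"dy":0,"dz":0,"spin":0,"claw":50}]}}

```text
time: 26.5
tool_pos: [0.5439, 0.0385, 0.0205]
tool_rot: [0.123, 0.992, -0.0, -0.001]
wrist_force: [-4.3, 1.0, -2.2]
finger_gap: 0.044
gripper_force: 2.6
```

The force fell from about 11 N to 4.4 N, which is the click. Now I'll back off gently.

Request:
{"fn": "step_arm", "kwargs": {"increments": [{"dx":0.002,"dy":0,"dz":0,"spin":0,"claw":50},{"dx":0.002,"dy":0,"dz":0,"spin":0,"claw":50},{"dx":0.002,"dy":0,"dz":0,"spin":0,"claw":50},{"dx":0.002,"dy":0,"dz":0,"spin":0,"claw":50},{"dx":0.002,"dy":0,"dz":0,"spin":0,"claw":50},{"dx":0.002,"dy":0,"dz":0,"spin":0,"claw":50},{"dx":0.002,"dy":0,"dz":0,"spin":0,"claw":50},{"dx":0.003,"dy":0,"dz":0,"spin":0,"claw":50},{"dx":0.005,"dy":0,"dz":0,"spin":0,"claw":50},{"dx":0.01,"dy":0,"dz":0,"spin":0,"claw":50}]}}

```text
time: 27.5
tool_pos: [0.514, 0.0467, 0.0211]
tool_rot: [0.123, 0.992, 0.0, 0.0]
wrist_force: [-0.2, 0.1, -0.4]
finger_gap: 0.044
gripper_force: 0.0
```

Request:
{"fn": "step_arm", "kwargs": {"increments": [{"dx":0.01,"dy":0,"dz":0,"spin":0,"claw":50},{"dx":0.005,"dy":0,"dz":-0.02,"spin":0,"claw":50},{"dx":0,"dy":0,"dz":-0.03,"spin":0,"claw":50},{"dx":0,"dy":0,"dz":-0.04,"spin":0,"claw":50},{"dx":-0.025,"dy":0,"dz":-0.04,"spin":0,"claw":50},{"dx":-0.025,"dy":0,"dz":-0.04,"spin":0,"claw":50},{"dx":-0.025,"dy":0,"dz":-0.04,"spin":0,"claw":50},{"dx":-0.025,"dy":0,"dz":-0.03,"spin":0,"claw":50},{"dx":0,"dy":0,"dz":0,"spin":0,"claw":50},{"dx":0,"dy":0,"dz":0,"spin":0,"claw":50}]}}

```text
time: 28.5
tool_pos: [0.5958, 0.0261, 0.2607]
tool_rot: [0.123, 0.992, 0.0, -0.0]
wrist_force: [-1.3, 1.3, -1.1]
finger_gap: 0.0438
gripper_force: 0.0
```

Run:
```python
from h import *
f,d=save("wrist","w7");s=robot.get_state();print(s["tool_pos"],pr(s["tool_pos"]))
for r in collar("w7"): print(*r)
cv2.imwrite("pics/w7c.png",cv2.resize(f[60:300,180:460],None,fx=2.5,fy=2.5,interpolation=cv2.INTER_CUBIC))
```

```text
[0.59492571 0.02639989 0.25979649] [[-0.0005  0.0017]]
[311. 144.] [273, 144, 77, 1, 77] [-0.0531 -0.0032]
[314.3 153.5] [282, 153, 66, 2, 131] [-0.0446 -0.0003]
[313.5 159. ] [282, 158, 65, 3, 186] [-0.0396 -0.001 ]
[314.8 164.5] [282, 164, 65, 3, 134] [-0.0346  0.0002]
```

View pics/w7c.png

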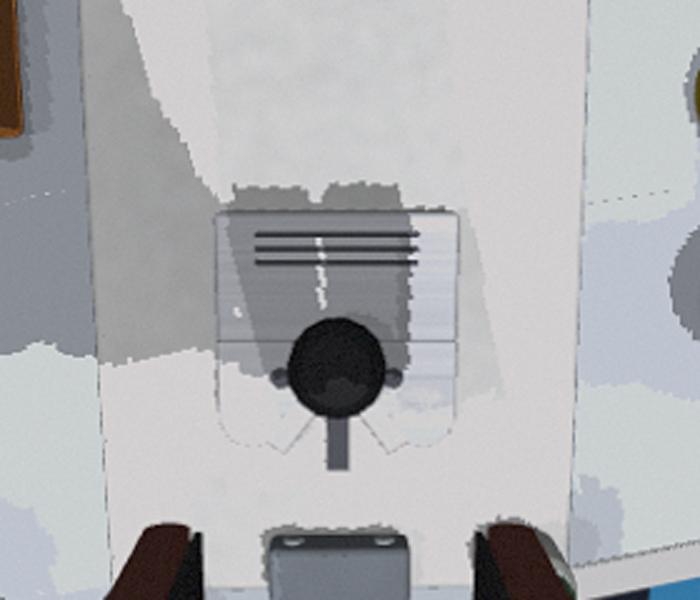

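The collar encloses the rod: knob at (337,367), back edge at y≈212. I'll check that the plunger has sprung back.

Run:
```python
from h import *
print("knob now",pr(px2w("w7",[(337/2.5+180,367/2.5+60)],.051)),"housing",pr(px2w("w7",[(268/2.5+180,540/2.5+60)],.034)), "before",pr(px2w("w2",[(293,274)],.034)))
print("collar corners (top)",pr(px2w("w7",np.array([(216,212),(459,212),(217,341),(456,341)])/2.5+[180,60],.03)))
```

```text
knob now [[0.0009 0.0001]] housing [[ 0.0716 -0.0267]] before [[ 0.0694 -0.0263]]
collar corners (top) [[-0.0526 -0.0437]
 [-0.0524  0.0445]
 [-0.0053 -0.0446]
 [-0.0051  0.0445]]
```

```bash
python3 -c "
from rig import robot
print(robot.hand_in())"
```

```text
the job is handed in; nothing more can be done
None
```

The collar clicked onto the plunger rod at about 11 N and sits home in the slot. The last picture shows it still on the deck with the plunger sprung back to rest. I moved only the collar, backed the arm clear and handed the job in at about 29 s; no verdict was returned.

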